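# Scan the wide pickle jar and hang the scanner back

### The arm

A 7-joint arm with a two-finger parallel gripper is mounted at the origin on the work surface. World frame = base frame: x ahead of the robot, y to its left, z up, the work surface at z = 0. Lengths are in m, angles in rad, forces in N, time in s.
With the tool pointing down it reaches from about 0.35 to 0.9 m from the base axis. Payload 8.1 kg.
Tool frame: the origin (TCP) lies at the very end of the fingers, on their centre line; the grasp point (between the pads) lies 19 mm behind it (arm.tcp_to_grasp is the z of the grasp point in the tool frame, in m); z points along the fingers, y is the line along which they close (so a half turn about z gives the same grasp; the last joint's range is limited). The gripper opens to 92 mm and grips with 3 to 60 N. Pads are 19 mm wide; open, the fingers measure 130 mm over their backs; the gripper's body (75 mm by 190 mm) begins 47 mm behind the grasp point.
Start: joints at [1.243, 0.434, 0.025, 1.573, -0.012, 1.134, -0.075], TCP at [0.139, -0.609, 0.205] pointing down, gripper open.
Joint ranges: [-2.62, 2.62], [-0.44, 2.09], [-1.27, 1.32], [0.08, 2.57], [-1.32, 4.46], [0.12, 2], [-2.74, 2.74]. Speed limits (rad/s): [2.22, 2.22, 3.01, 3.01, 3.14, 3.14, 3.14].

### API

Orientations are given as a rotation vector (axis times angle).
In Python, from cell import readout, vision, sign_off, arm gives the robot as it stands. The module is installed in compiled form; this text tells all that it offers.
- The arm moves only by the shell command python3 -m creep 'ROWS' [FORCE]. ROWS is JSON, a list of rows, each a list of 5 numbers: the shift along the tool's x, y, z in units of 4 cm (1.0 is 4 cm), then the turn about the tool's z in units of 4 degrees (1.0 is 4 degrees), then the opening, from 0 (shut) to 1 (fully open). A call has 1 to 12 rows; each row shifts and turns the commanded pose from where the row before left it, along the tool's axes as they then stand; what a row does not reach is not made up. A row lasts 1/8 s, in which the tool goes at most 62.5 mm and 10.7 degrees, less where a joint would pass 70% of its speed; a pose out of reach is approached as far as the arm can. A call with a number of a shift or a turn outside -1 to 1 is refused whole. A call with a gripper value outside its range is refused whole. The fingers move at their own pace and stop on an object; FORCE is the grip in N (left out, the last holds). Time passes only in rows, so rows that do not move let the fingers close. It gives the time, the measured TCP pose, the force, the opening and the grip force at its end, in the units of the state.
- readout.observe(): the state, without advancing time (a new reading comes with each control period).
- vision.get_image(name): name is "side" or "top" or "wrist"; returns a dict with "pixels" (420x560x3 uint8, blue, green, red), "z_map" (420x560 float32, m along the optical axis (not along the pixel's ray), 0 where there is no reading), "camera_matrix" (3x3 intrinsics, pixels), "position" and "rotation" of the camera in the world. Camera axes: x right, y up, looking along -z (the intrinsics and any distortion apply to the point x, -y, -z); pixel columns grow to the right and rows downward; lengths in m; the calibration is good to about 2 mm. A picture is of the moment at which its call begins.
- sign_off(): hands the job in; it is judged then, once.
The state is a dict: "clock": time; "joints": joint angles; "dq": joint speeds; "joint_efforts": joint torques, N m; "position": TCP position; "ee_rot": TCP orientation; "force": force on the tool from outside, world axes, zero at the start; "ft_torque": the same for the moment, N m; "width": opening from 0.0 (shut) to 1.0 (fully open); "gripper_force": force on a finger pad.
Only numpy, scipy, OpenCV 4.12 (cv2) and the standard library are available. Lean on these libraries where they do the work, as an engineer would, in place of code of your own. Each camera call takes 0.05 s, during which the arm holds its last target. There are 200 camera calls.

### The job

Take the hand scanner off its hook and aim its window at the middle of the bar label on the wide jar's sloping shoulder, squarely, from about 9 cm away, and hold it steady there for two seconds. Then hang the scanner back on its hook by its clip, nose down as it was, and let go of it. Touch the jar with neither scanner nor arm, and leave both jars, the two tumblers by the stand and the coin rack where they stand.

Things in the scene. Friction and masses are not known exactly. Their poses are not given: they have to be found in the camera images.
- scanner_mid (a point): Middle of the scanner, a grey plastic stick 140 mm long, 36 mm wide (y), 24 mm thick (x), 0.10-0.20 kg, hanging nose down. z runs from nose to tail (up as it hangs), +x out of its back. The black head, the 38 mm at the nose, is 44 mm wide and 30 mm thick. From 25 to 65 mm above this point the sides are flat and free to grip across y. Nothing stands over the tail.
- scanner_window (a point): Centre of the scanner's reading window at the end of the nose, 70 mm from scanner_mid along -z. Same axes; it looks along -z and reads labels any way round about that line.
- scanner_clip (a point): Where the belt clip on its back rests on the hook: 13.5 mm behind (+x) and 15 mm above scanner_mid, same axes. The clip is 16 mm wide (y): a bridge 6 mm thick above this point and a 3 mm tongue hanging from it, its end flared, to 26 mm below scanner_mid. Slot between back and tongue 10 mm. To come off it must rise 45 mm, then move away along its -x.
- hook_top (a point): Middle of the top edge of the hook: an upright steel lip 3 mm thick (x), 24 mm wide (y), 42 mm high above its arm. z up; the scanner hangs on the -x side, its back on the lip, the clip's tongue behind it, scanner_clip within some mm of this point. The stand is fixed (foot 130 x 100 x 8 mm); nothing of it is higher than this point.
- label (a point): Centre of the white paper bar label, 44 mm wide (y) and 34 mm along the slope, on the wide jar's shoulder. z points straight out of the label, 40 degrees from vertical; x runs up the slope, y across it. The label faces roughly to the robot (within 30 degrees of -x).
- jar: The wide jar: stoneware, cream below and dipped in brown glaze above, with a ribbed steel screw lid; 156 mm across, 161 mm high, 1.2-1.8 kg, loose. Origin under its centre, z up; the label is on its -x side, its centre 60 mm from the axis and 117 mm up. The lid is 82 mm across, from 143 to 161 mm up.
- small_jar: The narrow jar of the same make, 100 mm across, 181 mm high, with a smaller label; not to be scanned. Origin under its centre.
- tumbler_a: Glass tumbler, 68 mm across, 95 mm high, in front of the stand, on the left. Origin under its centre.
- tumbler_b: Glass tumbler, as the other, on the right. Origin under its centre.
- coin_rack: Pink plastic comb-shaped rack with carrom coins in it, 34 x 170 x 39 mm, lying crosswise behind the stand, between the jars. Origin under its centre.
Not all that is in view belongs to the job. There is more than one size of the part that bears scanner_mid; the job needs the largest.

How it is judged:
By the outcome, as a careful person would: the job done as asked, in the order asked, and still so for the second after the job is handed in, with the robot touching nothing.
It also fails if it takes over 51 s, if anything falls off the work surface, if the arm or the gripper's body presses on something with over 40 N, if the wrist force passes 120 N, or if a joint passes its speed limit or range.

## Working session

There is one attempt and no reset: what is moved stays moved. The work goes in short steps, Python scripts to look and compute and a shell command to move; the robot and the scene stay as the last step left them, time stands still between calls to the robot, and variables do not carry over. Pictures are saved under pics/ and viewed, at most 10 in all, crops included, and the job is handed in when it is done.

```bash
mkdir -p pics
cat > h.py <<'E'
import numpy as np, cv2
from scipy.spatial.transform import Rotation as R
from cell import readout, vision, arm
def grab(n):
    d=vision.get_image(n); d['name']=n
    np.savez(f'{n}.npz',**{k:d[k] for k in('pixels','z_map','camera_matrix','position','rotation')}); return d
def load(n): return dict(np.load(f'{n}.npz'))
def rot(d):
    r=np.array(d['rotation'],float); return r if r.shape==(3,3) else R.from_rotvec(r).as_matrix()
def pts(d):  # world point for each pixel
    K=d['camera_matrix'];z=d['z_map'];v,u=np.mgrid[:z.shape[0],:z.shape[1]]
    c=np.stack([(u-K[0,2])/K[0,0]*z,-(v-K[1,2])/K[1,1]*z,-z],-1)
    return c@rot(d).T+np.array(d['position'])
E
python3 - <<'E'
from h import *
for n in('side','top'):
    d=grab(n); cv2.imwrite(f'pics/{n}0.png',d['pixels']); print(n,{k:np.round(d[k],3).tolist() for k in('camera_matrix','position','rotation')},d.keys())
s=readout.observe(); print(s, arm.tcp_to_grasp)
E
```

```text
side {'camera_matrix': [[432.914, 0.0, 278.549], [0.0, 432.914, 203.454], [0.0, 0.0, 1.0]], 'position': [0.375, -0.812, 0.713], 'rotation': [0.954, -0.051, -0.07]} dict_keys(['pixels', 'z_map', 'camera_matrix', 'position', 'rotation', 'name'])
top {'camera_matrix': [[506.385, 0.0, 275.161], [0.0, 506.385, 212.63], [0.0, 0.0, 1.0]], 'position': [0.283, -0.011, 1.171], 'rotation': [0.147, -0.149, -1.59]} dict_keys(['pixels', 'z_map', 'camera_matrix', 'position', 'rotation', 'name'])
{'clock': 0.1, 'joints': array([ 1.24339306,  0.43513037,  0.02495565,  1.57397686, -0.01159942,
        1.13399859, -0.07510381]), 'dq': array([-0.00160524, -0.00191268, -0.00069044, -0.0028052 , -0.0006816 ,
        0.00202104, -0.00158182]), 'joint_efforts': array([ 3.09933814e-03, -6.69125748e+01,  9.87691171e-01, -3.15148759e+01,
       -6.06291834e-02,  3.73803440e-02,  9.28875647e-05]), 'position': array([ 0.13917326, -0.60882229,  0.20414882]), 'ee_rot': array([-3.12044483e+00, -3.52138607e-01,  4.23570909e-04]), 'force': array([-0.27206521,  0.05108428,  0.29005857]), 'ft_torque': array([ 0.02877561, -0.04140981,  0.00522007]), 'gripper_force': 0.0, 'width': 1.002620137931969} -0.0188
```

View pics/side0.png

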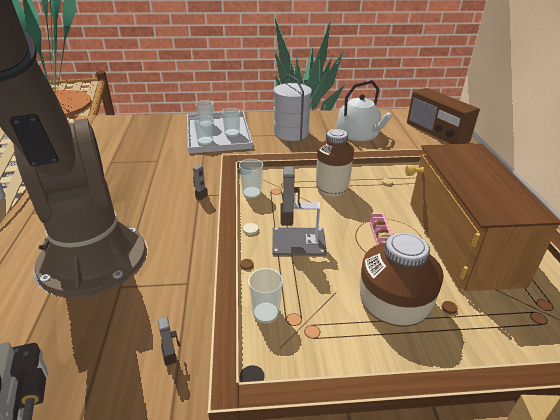

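View pics/top0.png

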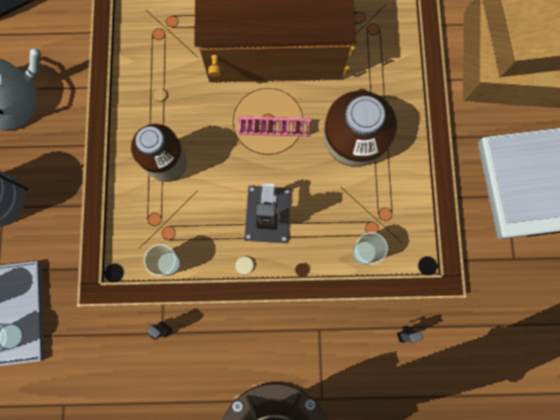

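Side view: the biggest stick is the scanner on the hook at (289,195). The smaller ones lie at (199,182) and (167,340), off the stand. The wide jar is at (400,280) with its label at (374,264), and the narrow jar at (335,165). In the top view: stand (268,215), wide jar (362,125) with label (366,147), tumblers (162,260) and (370,248), rack (273,127).

Run:
```python
from h import *
t=load('top'); P=pts(t); s=load('side'); Q=pts(s)
def lab(d,P,box):
    r0,r1,c0,c1=box; im=d['pixels'][r0:r1,c0:c1].astype(int)
    m=(im.min(2)>165)&(im.max(2)-im.min(2)<40); m=cv2.morphologyEx(m.astype('u1'),cv2.MORPH_CLOSE,np.ones((5,5)))
    n,l,st,ce=cv2.connectedComponentsWithStats(m); i=1+st[1:,4].argmax()
    p=P[r0:r1,c0:c1][l==i]; p=p[np.abs(p-np.median(p,0)).max(1)<.04]
    c=p.mean(0); u,sv,vt=np.linalg.svd(p-c); nn=vt[2]*np.sign(vt[2,2])
    print('label',ce[i]+[c0,r0],st[i],c,'n',nn,'tilt',np.degrees(np.arccos(nn[2])),'az',np.degrees(np.arctan2(nn[1],nn[0])))
lab(t,P,(136,160,350,382)); lab(s,Q,(248,280,358,390))
def circ(d,P,box,zr,nm):
    r0,r1,c0,c1=box; p=P[r0:r1,c0:c1].reshape(-1,3); p=p[(p[:,2]>zr[0])&(p[:,2]<zr[1])]
    c,r=cv2.minEnclosingCircle(p[:,:2].astype('f4')); print(nm,np.round(c,4),round(r,4),len(p),'zmax',p[:,2].max())
circ(t,P,(85,170,320,400),(.152,.17),'jar lid'); circ(t,P,(85,170,320,400),(.06,.12),'jar body')
circ(t,P,(115,185,125,190),(.165,.2),'sj lid')
circ(t,P,(235,285,135,190),(.03,.11),'tumbA');circ(t,P,(225,275,345,395),(.03,.11),'tumbB')
# stand/scanner points
p=P[180:245,240:300].reshape(-1,3)
q=Q[160:260,265:335].reshape(-1,3)
allp=np.vstack([p,q]); allp=allp[allp[:,2]>.02]
b=t['pixels'][180:245,240:300]
for lo in np.arange(.02,.26,.02):
    for n,a in(('t',p),('s',q)):
        a=a[(a[:,2]>lo)&(a[:,2]<=lo+.02)&(a[:,0]>.35)&(a[:,0]<.62)&(abs(a[:,1])<.1)]
        if len(a)>3: print(n,round(lo,2),len(a),np.round(np.r_[a.min(0)[:2],a.max(0)[:2]],3))
big=cv2.resize(s['pixels'][150:270,255:345],None,fx=6,fy=5,interpolation=cv2.INTER_CUBIC); cv2.imwrite('pics/stand.png',big)
```

```text
label [361.456 147.952] [  4   3  21  16 125] [ 0.61726926 -0.20249828  0.13045914] n [-0.64943     0.00456627  0.76040767] tilt 40.499849385390924 az 179.59714860122605
label [374.43769968 264.94249201] [  7   5  21  27 313] [ 0.62014195 -0.21106368  0.13099992] n [-0.65240935 -0.03673299  0.75697604] tilt 40.80166708035215 az -176.77744390542688
jar lid [ 0.6775 -0.2073] 0.0422 143 zmax 0.16999481130916583
jar body [ 0.6784 -0.2075] 0.0794 930 zmax 0.11998790156040307
sj lid [0.6232 0.2351] 0.0347 810 zmax 0.19992826353684767
tumbA [0.3632 0.2408] 0.0632 783 zmax 0.10999597346643109
tumbB [ 0.4055 -0.2162] 0.0343 544 zmax 0.10999490424518021
t 0.02 1276 [ 0.43  -0.051  0.568  0.056]
s 0.02 1117 [ 0.433 -0.052  0.569  0.06 ]
s 0.04 16 [ 0.541 -0.012  0.544  0.012]
s 0.06 20 [ 0.541 -0.011  0.545  0.011]
t 0.08 21 [ 0.452 -0.018  0.46   0.025]
s 0.08 93 [ 0.453 -0.019  0.544  0.024]
t 0.1 70 [ 0.452 -0.018  0.476  0.025]
s 0.1 119 [ 0.455 -0.02   0.545  0.026]
t 0.12 273 [ 0.452 -0.018  0.544  0.025]
s 0.12 278 [ 0.455 -0.017  0.546  0.023]
t 0.14 27 [ 0.457 -0.013  0.463  0.021]
s 0.14 97 [ 0.458 -0.016  0.497  0.003]
t 0.16 47 [ 0.458 -0.013  0.495  0.021]
s 0.16 130 [ 0.458 -0.015  0.498  0.01 ]
t 0.18 28 [ 0.458 -0.014  0.464  0.022]
s 0.18 84 [ 0.459 -0.016  0.481 -0.002]
t 0.2 64 [ 0.458 -0.014  0.485  0.021]
s 0.2 97 [ 0.459 -0.016  0.483  0.021]
t 0.22 200 [ 0.459 -0.014  0.483  0.021]
s 0.22 82 [ 0.461 -0.014  0.483  0.019]
```

View pics/stand.png

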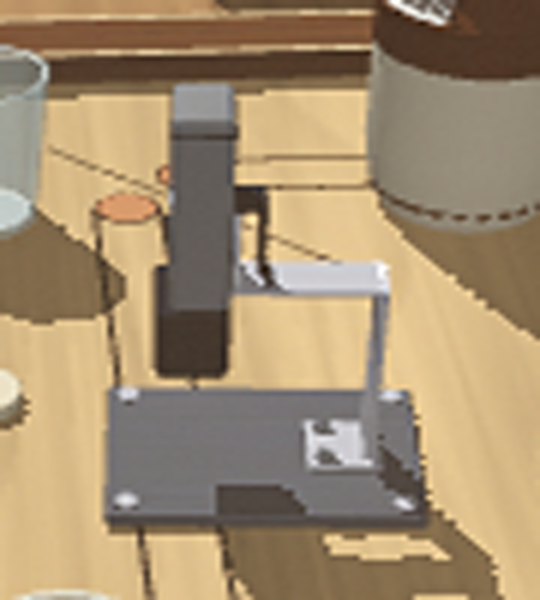

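The crop shows the scanner at (200,230 in the crop), the one with its clip over the hook lip: tail up and black head down. It is the largest of the three and the only one on the stand. Next I get its exact pose and move in.

```bash
python3 - <<'E'
from h import *
t=load('top'); P=pts(t); s=load('side'); Q=pts(s)
p=P[180:245,240:300].reshape(-1,3); p=p[(p[:,2]>.215)]
print('tail z',np.percentile(p[:,2],[5,50,90,99]),cv2.minAreaRect(p[:,:2].astype('f4')*1000))
a=np.vstack([p,Q[160:260,265:335].reshape(-1,3)])
a=a[(a[:,0]>.5)&(a[:,0]<.55)&(abs(a[:,1])<.03)&(a[:,2]>.06)]
print('arm z',np.percentile(a[:,2],[50,90,99]),a[:,1].min(),a[:,1].max(),'arm rect',cv2.minAreaRect(a[a[:,2]>.12][:,:2].astype('f4')*1000))
E
python3 -m creep '[[0,0,-0.8,0.8,1],[0,0,-0.8,0.8,1],[0,0,-0.8,0.8,1],[0,0,-0.8,0.8,1],[0.5,-0.9,0,0,1],[0.5,-0.9,0,0,1],[0.5,-0.9,0,0,1],[0.5,-0.9,0,0,1],[0.5,-0.9,0,0,1],[0.5,-0.9,0,0,1],[0.5,-0.9,0,0,1],[0.5,-0.9,0,0,1]]' 20
```

```text
tail z [0.21821956 0.22210775 0.22510451 1.17109975] ((383.30902099609375, 4.889632225036621), (34.71099853515625, 200.27076721191406), 89.0895767211914)
arm z [0.12559185 0.12745989 0.128423  ] -0.01251285239349853 0.0178234936323719 arm rect ((523.2479248046875, 2.7432403564453125), (28.21302604675293, 44.669071197509766), 81.77311706542969)
clock: 1.6
position: [0.2992, -0.3196, 0.3326]
ee_rot: [-3.141, -0.002, 0.001]
force: [1.4, 0.2, 0.6]
width: 0.999
gripper_force: 0.0
```

```bash
python3 -m creep '[[0.5,-0.9,0,0,1],[0.5,-0.9,0,0,1],[0.5,-0.9,0,0,1],[0.5,-0.9,0,0,1],[0.5,-0.9,0,0,1],[0.5,-0.9,0,0,1],[0.5,-0.9,0,0,1],[0.5,-0.9,0,0,1],[0.2,-0.6,0,0,1],[0.1,-0.25,0,0,1],[0,0,0,0,1]]'
python3 - <<'E'
from h import *
s=readout.observe(); print(s['position'],s['ee_rot'])
d=grab('wrist'); cv2.imwrite('pics/w1.png',d['pixels']); P=pts(d)
p=P.reshape(-1,3); p=p[(p[:,2]>.212)&(p[:,2]<.24)&(abs(p[:,0]-.471)<.04)&(abs(p[:,1])<.04)]
print('tail',len(p),np.median(p,0),cv2.minAreaRect(p[:,:2].astype('f4')*1000))
E
```

```text
clock: 2.98
position: [0.4703, 0.001, 0.3326]
ee_rot: [3.141, 0.003, -0.001]
force: [0.2, -0.7, 0.1]
width: 0.998
gripper_force: 0.0
[0.4703394  0.00104008 0.33256888] [ 3.14140529e+00  3.16737028e-03 -9.79425787e-04]
tail 1091 [0.47249434 0.00602088 0.2217044 ] ((470.9751892089844, 5.656614303588867), (36.40153503417969, 24.838815689086914), 84.72314453125)
```

View pics/w1.png

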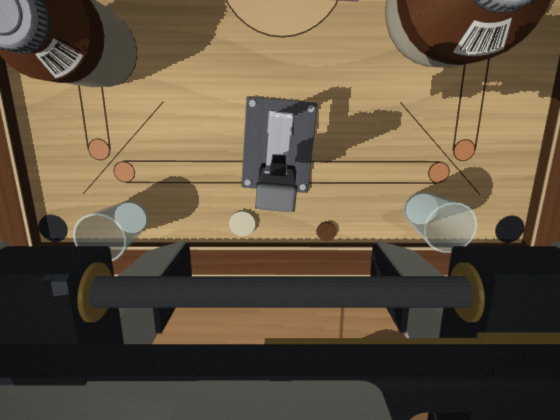

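The wrist view shows the tail at (276,195), yawed about -5°, and the wide jar's label whole at (487,37).

```bash
python3 -m creep '[[0,-0.1,0.5,1,1],[0,0,0.8,0.1,1],[0,0,0.8,0,1],[0,0,0.8,0,1],[0,0,0.6,0,1],[0,0,0.27,0,1],[0,0,0,0,0.6],[0,0,0,0,0],[0,0,0,0,0],[0,0,0,0,0],[0,0,0,0,0]]' 30
python3 - <<'E'
from h import *
d=load('wrist');P=pts(d)
r0,r1,c0,c1=8,66,445,530; im=d['pixels'][r0:r1,c0:c1].astype(int)
m=((im.min(2)>130)&(im.max(2)-im.min(2)<45)).astype('u1'); m=cv2.morphologyEx(m,cv2.MORPH_CLOSE,np.ones((9,9)))
n,l,st,ce=cv2.connectedComponentsWithStats(m)
for i in range(1,n):
    if st[i,4]<80: continue
    p=P[r0:r1,c0:c1][l==i]; p=p[(p[:,2]>.09)&(p[:,2]<.17)]
    if len(p)<50: continue
    c=p.mean(0);u,s,vt=np.linalg.svd(p-c);nn=vt[2]*np.sign(vt[2,2])
    cr,box=None,cv2.boxPoints(cv2.minAreaRect(np.argwhere(l==i)[:,::-1].astype('f4')))
    ctr=cv2.minAreaRect(np.argwhere(l==i)[:,::-1].astype('f4'))[0]
    print(st[i]+[c0,r0,0,0,0],c,'mid',P[r0+int(ctr[1]),c0+int(ctr[0])],nn,np.degrees(np.arctan2(nn[1],nn[0])),'ext',np.ptp((p-c)@vt.T,axis=0),'long dir',vt[0])
E
```

```text
clock: 4.4
position: [0.4706, 0.0052, 0.1822]
ee_rot: [3.139, -0.119, 0.001]
force: [0.1, -0.1, -1.1]
width: 0.504
gripper_force: 0.0
[ 459   18   52   37 1233] [ 0.62055669 -0.20820229  0.1322269 ] mid [ 0.62066104 -0.20643992  0.1344398 ] [-0.63458448 -0.03451649  0.77208235] -176.88661998135024 ext [0.04913211 0.03681223 0.00725444] long dir [-0.00186614  0.99906772  0.04313023]
```

```bash
python3 -m creep '[[0,0,0,0,0],[0,0,0,0,0],[0,0,0,0,0]]' 30;python3 -m creep '[[0,0,-0.4,0,0],[0,0,-0.5,0,0],[0,0,-0.5,0,0],[0,0,-0.5,0,0],[0,0,-0.6,0,0],[0,0,-0.3,0,0],[0,0,0,0,0]]' 30
```

```text
clock: 4.78
position: [0.4705, 0.0052, 0.1821]
ee_rot: [3.139, -0.118, -0.0]
force: [0.9, -0.1, 1.7]
width: 0.392
gripper_force: 30.0
clock: 5.65
position: [0.4709, 0.0052, 0.2948]
ee_rot: [3.139, -0.118, 0.002]
force: [-0.2, -0.0, -2.5]
width: 0.391
gripper_force: 30.0
```

Clear of the hook. The arm rows cannot tilt the tool, so I'll pivot the scanner between the pads. I carry it over the lip and draw its nose's front against the fixed lip under a light grip.

```bash
python3 -m creep '[[0.3,0,0,0,0],[0.4,0,0,0,0],[0.35,0,0,0,0],[0,0,0.5,0,0],[0,0,0.5,0,0],[0,0,0.5,0,0],[0,0,0,0,0]]' 30
python3 - <<'E'
from h import *
s=readout.observe(); print(s['position'],s['force'])
d=grab('side'); cv2.imwrite('pics/s2.png',cv2.resize(d['pixels'][100:270,230:370],None,fx=4,fy=3.5));
E
```

```text
clock: 6.52
position: [0.5119, 0.0018, 0.2324]
ee_rot: [-3.139, 0.118, 0.006]
force: [-0.2, -0.6, -1.8]
width: 0.387
gripper_force: 30.0
[0.51193594 0.00180451 0.23238011] [-0.17022959 -0.55305783 -1.78358883]
```

View pics/s2.png

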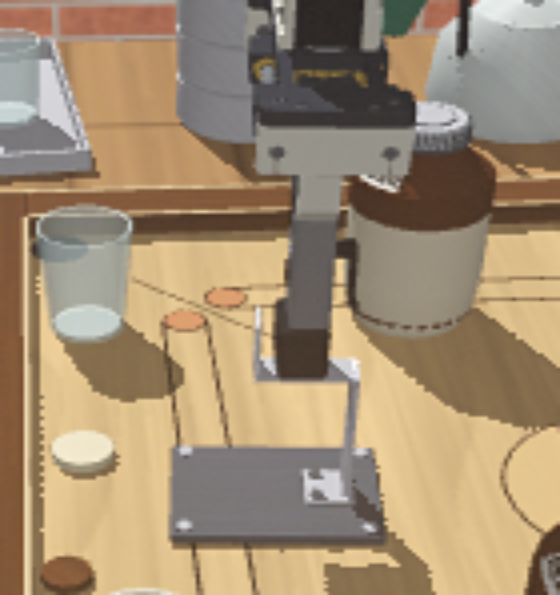

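The side view shows the nose (300,340 in the crop) on the +x side of the lip (258,340), just above the hook arm. Now the pull.

```bash
python3 -m creep '[[0,0,0,0,0],[-0.25,0,0,0,0],[-0.25,0,0,0,0],[-0.25,0,0,0,0],[-0.25,0,0,0,0],[-0.2,0,0,0,0]]' 8
python3 -m creep '[[-0.2,0,0,0,0],[-0.2,0,0,0,0],[-0.2,0,0,0,0],[-0.13,0,0,0,0],[0,0,0,0,0]]' 8
cat > tilt.py <<'E'
from h import *
def tilt(save=None):
    s=readout.observe(); g=s['position']+np.array([0,0,.0188]); d=grab('side'); P=pts(d); im=d['pixels'].astype(int)
    p=P.reshape(-1,3); c=im.reshape(-1,3)
    k=(np.abs(p[:,1]-g[1])<.03)&(p[:,2]<g[2]-.022)&(p[:,2]>g[2]-.14)&(p[:,0]>g[0]-.06)&(p[:,0]<g[0]+.13)&(c.max(1)<100)&(c.max(1)-c.min(1)<25)
    m=k.reshape(im.shape[:2]).astype('u1'); n,l,st,ce=cv2.connectedComponentsWithStats(m); i=1+st[1:,4].argmax()
    q=P[l==i]; q=q[:,[0,2]]
    r=cv2.minAreaRect((q*1000).astype('f4'))
    u,sv,vt=np.linalg.svd(q-q.mean(0)); v=vt[0]*-np.sign(vt[0,1])
    print(len(q),'g',g,'rect',r,'axis tilt',np.degrees(np.arctan2(v[0],-v[1])),'lowest',q[q[:,1].argmin()],'far',q[q[:,0].argmax()],'force',s['force'])
    if save: cv2.imwrite(save,cv2.resize(d['pixels'][100:270,210:350],None,fx=4,fy=3.5))
E
python3 -c "
from tilt import *
tilt('pics/s3.png')"
```

```text
clock: 7.32
position: [0.4638, 0.0055, 0.2341]
ee_rot: [3.139, -0.119, 0.0]
force: [1.5, -0.3, -1.7]
width: 0.393
gripper_force: 8.0
clock: 7.95
position: [0.435, 0.0078, 0.2341]
ee_rot: [3.139, -0.118, -0.0]
force: [0.2, 0.5, -2.7]
width: 0.39
gripper_force: 8.0
182 g [0.43498152 0.00778079 0.25289625] rect ((489.2630615234375, 192.8422393798828), (29.8990421295166, 74.31243896484375), 36.751365661621094) axis tilt 29.181177993549486 lowest [0.49715885 0.15862034] far [0.52181054 0.17260807] force [ 0.1576303   0.52253963 -2.65346429]
```

View pics/s3.png

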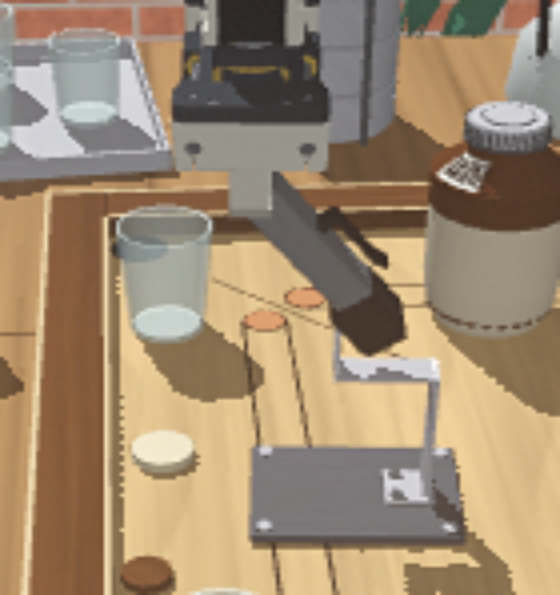

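The nose is tilted forward, head at (370,315) beside the lip top (338,340). Contact geometry gives 40.0° and the measured nose point 40.5°. I'll grip harder and carry it to the label.

```bash
python3 -m creep '[[0,0,0,0,0],[0,0,0,0,0],[0,0,-0.4,0,0],[0,0,-0.5,-0.7,0],[0,0.3,0,-0.75,0],[0.1,0.7,0,0,0],[0.1,0.8,0,0,0],[0.1,0.8,0,0,0],[0.1,0.8,0,0,0],[0.1,0.8,0,0,0],[0.1,0.7,0,0,0],[0,0.4,0,0,0]]' 45
python3 -m creep '[[0.14,0.2,0,0,0],[0.2,0,0,0,0],[0.2,0,0,0,0],[0,0,0,0,0],[0,0,0,0,0]]'
cat > aim.py <<'E'
from h import *
s=readout.observe(); Rt=R.from_rotvec(s['ee_rot']).as_matrix(); print('tcp',s['position'],'yaw',np.degrees(np.arctan2(Rt[1,0],Rt[0,0])),'tcp z axis',Rt[:,2],'F',s['force'])
g=s['position']+Rt@[0,0,arm.tcp_to_grasp]
for n in('side','top'):
    d=grab(n); P=pts(d); im=d['pixels'].astype(int); p=P
    k=(np.abs(p[...,1]-g[1])<.035)&(p[...,2]<g[2]-.02)&(p[...,2]>.165)&(p[...,0]>g[0]-.02)&(p[...,0]<g[0]+.12)&(im.max(2)<110)&(im.max(2)-im.min(2)<30)
    q=P[k]; e=q-g; rad=np.hypot(e[:,0],e[:,2])
    r=cv2.minAreaRect((q[:,[0,2]]*1000).astype('f4'))
    dn=np.array([.643,0,-.766]); a=e@dn
    lo=q[a>a.max()-.012]; lo=lo
    print(n,len(q),'rect',r,'y range',q[:,1].min(),q[:,1].max(),'axial max',a.max(),'perp at nose',((lo-g)@[.766,0,.643]).min(),((lo-g)@[.766,0,.643]).max(),'nose y',lo[:,1].min(),lo[:,1].max())
    for a0 in np.arange(.03,.12,.015):
        t=(e[(a>a0)&(a<a0+.015)])@[.766,0,.643]
        if len(t)>4: print('  ',round(a0+.0075,4),np.round(np.percentile(t,[2,98]),4))
d=load('side'); cv2.imwrite('pics/aim.png',cv2.resize(d['pixels'][130:330,230:450],None,fx=3,fy=3))
E
python3 aim.py
```

```text
clock: 9.5
position: [0.4641, -0.2049, 0.2696]
ee_rot: [-3.141, -0.038, 0.001]
force: [0.2, 0.6, -2.0]
width: 0.385
gripper_force: 45.0
clock: 10.12
position: [0.486, -0.2104, 0.27]
ee_rot: [-3.141, -0.042, 0.0]
force: [0.0, 0.0, -1.3]
width: 0.388
gripper_force: 45.0
tcp [ 0.48601163 -0.21042141  0.26998647] yaw 1.5220779937492381 tcp z axis [-2.13324010e-04  1.16720046e-04 -9.99999970e-01] F [ 0.03887741  0.04185005 -1.27103388]
side 708 rect ((543.2806396484375, 238.11972045898438), (42.7247314453125, 93.34378814697266), 30.45806121826172) y range -0.2330083185885381 -0.1899365607826219 axial max 0.12157963232984302 perp at nose -0.01264727983184103 0.015216600810943885 nose y -0.2315747677755603 -0.19383030991673
   0.0375 [-0.0024  0.0192]
   0.0525 [-0.0033  0.0309]
   0.0675 [-0.004   0.0307]
   0.0825 [-0.0108  0.0321]
   0.0975 [-0.0111  0.0162]
   0.1125 [-0.0123  0.0152]
top 7 rect ((567.5484619140625, 208.85879516601562), (3.1085588932037354, 12.994837760925293), 6.229791164398193) y range -0.19315029060481131 -0.18844950538529776 axial max 0.1195437965349683 perp at nose 0.0075048116916327885 0.013759203861149948 nose y -0.19315029060481131 -0.18844950538529776
   0.1125 [0.0076 0.0137]
```

View pics/aim.png

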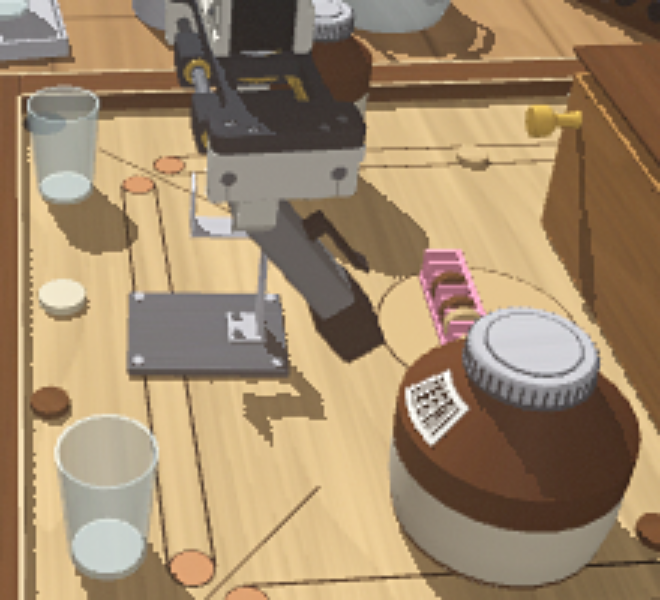

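The side view shows the nose at (350,335) aimed at the label (437,405), with a clear gap and nothing touched. Next I check the tilt more sharply by casting edge lines onto the scanner's side plane.

```bash
cat > edges.py <<'E'
from h import *
def run(g,yaw,sgn=-1):
    d=load('side'); K=d['camera_matrix']; Rm=rot(d); C=np.array(d['position'])
    f=np.array([np.cos(yaw),np.sin(yaw),0]); n=np.array([-np.sin(yaw),np.cos(yaw),0])
    G=cv2.cvtColor(d['pixels'],cv2.COLOR_BGR2GRAY)
    def cast(u,v,off):
        r=Rm@np.array([(u-K[0,2])/K[0,0],-(v-K[1,2])/K[1,1],-1]); t=((g+n*off-C)@n)/(r@n); X=C+t*r-g
        return np.array([X@f,X[2]])
    S=cv2.createLineSegmentDetector(2).detect(G)[0].reshape(-1,4)
    for s in S:
        a,b=cast(s[0],s[1],-.018),cast(s[2],s[3],-.018)
        if max(map(lambda q:np.hypot(*q),(a,b)))<.15 and min(a[1],b[1])<-.02 and np.hypot(*(a-b))>.02:
            v=b-a; v*=-np.sign(v[1]); th=np.degrees(np.arctan2(v[0],-v[1])); m=(a+b)/2
            print(np.round(s).astype(int),'a',np.round(a*1000),'b',np.round(b*1000),'tilt',round(th,1))
s=readout.observe(); run(s['position']+[0,0,.0188],np.radians(1.5))
E
python3 edges.py
```

```text
[346 217 360 244] a [ 60. -26.] b [ 92. -90.] tilt 26.9
[343 251 326 223] a [  63. -103.] b [ 27. -37.] tilt 28.7
[357 244 346 250] a [ 87. -89.] b [  69. -103.] tilt -54.6
[325 242 327 252] a [ 27. -78.] b [  32. -103.] tilt 12.2
[323 228 325 241] a [ 22. -47.] b [ 28. -76.] tilt 10.0
[326 223 310 206] a [ 26. -36.] b [-3.  3.] tilt 36.8
[327 257 292 256] a [  34. -115.] b [ -31. -107.] tilt 83.4
[272 256 272 214] a [ -68. -104.] b [-68. -11.] tilt -0.5
[316 261 328 261] a [  13. -125.] b [  37. -125.] tilt -89.6
[315 226 316 213] a [  7. -40.] b [  8. -13.] tilt -0.8
[273 252 322 253] a [-66. -95.] b [  24. -104.] tilt 84.4
[327 251 338 262] a [  34. -102.] b [  56. -131.] tilt 37.2
[287 227 316 227] a [-42. -39.] b [  8. -44.] tilt 85.1
[285 224 280 196] a [-45. -34.] b [-54.  26.] tilt 8.4
[282 191 287 224] a [-52.  36.] b [-41. -34.] tilt 8.5
[336 200 352 217] a [40. 12.] b [ 71. -26.] tilt 39.0
[277 212 279 224] a [-60.  -6.] b [-55. -33.] tilt 8.7
```

```bash
cat > wr.py <<'E'
from h import *
s=readout.observe(); g=s['position']+[0,0,.0188]
d=grab('wrist'); P=pts(d); im=d['pixels'].astype(int)
e=P-g
dn=np.array([.643,0,-.766]); a=e@dn; t=e@[.766,0,.643]
for nm,lo,hi,w in(('head',.083,.113,.018),('body',.03,.075,.016),):
    k=(a>lo)&(a<hi)&(abs(e[...,1])<w)&(abs(t)<.022)
    q=e[k]
    if len(q)<30: print(nm,len(q));continue
    for _ in range(4):
        c=q.mean(0);vt=np.linalg.svd(q-c,full_matrices=False)[2];n=vt[2]*np.sign(vt[2,2]); q=q[abs((q-c)@n)<max(.0015,1.5*((q-c)@n).std())]
    print(nm,len(q),c,'n',n,'tilt',np.degrees(np.arctan2(n[2],n[0])),'perp',c@[.766,0,.643],'yaxis',c[1])
k=(a>.085)&(a<.13)&(abs(e[...,1])<.03)&(abs(t)<.022); q=e[k]
if len(q): print('head y',q[:,1].min()+g[1],q[:,1].max()+g[1],'amax',np.percentile(a[k],99))
cv2.imwrite('pics/wr.png',d['pixels'])
E
python3 wr.py
```

```text
head 1017 [ 0.07513593 -0.0009126  -0.06722393] n [0.79772774 0.01723099 0.60277156] tilt 37.07508199902696 perp 0.014329136591777803 yaxis -0.0009125979362118898
body 1589 [ 0.04433185 -0.00085293 -0.02555922] n [0.80685488 0.00965374 0.59067081] tilt 36.206579628902546 perp 0.017523619261749 yaxis -0.0008529265365480437
head y -0.2312057967495404 -0.18663898965308928 amax 0.12282658301252054
```

View pics/wr.png

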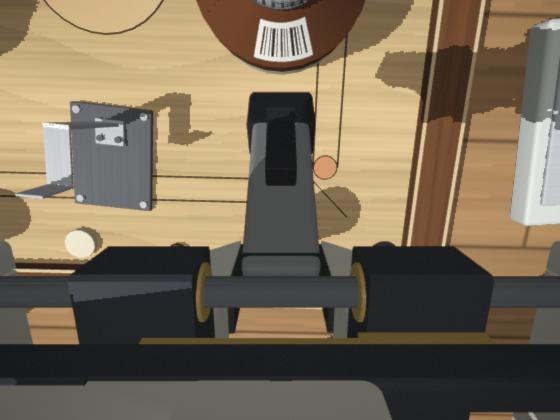

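The wrist view shows the scanner's head (281,120) in line with the label (284,40). Its back faces fit a tilt of about 37°. I'll measure the label in this same frame and work out the trim.

Run:
```python
from h import *
s=readout.observe(); g=s['position']+[0,0,.0188]
d=load('wrist');P=pts(d); r0,r1,c0,c1=10,72,245,325; im=d['pixels'][r0:r1,c0:c1].astype(int)
m=((im.min(2)>120)&(im.max(2)-im.min(2)<45)).astype('u1'); m=cv2.morphologyEx(m,cv2.MORPH_CLOSE,np.ones((9,9)))
z=P[r0:r1,c0:c1,2]; m&=((z>.1)&(z<.155)).astype('u1')
n,l,st,ce=cv2.connectedComponentsWithStats(m); i=1+st[1:,4].argmax()
p=P[r0:r1,c0:c1][l==i]; c=p.mean(0); vt=np.linalg.svd(p-c,full_matrices=False)[2]; nn=vt[2]*np.sign(vt[2,2])
up=np.array([.766,0,.643]); w=(p-c)@up; L=c+up*(w.max()+w.min())/2; L[1]=(p[:,1].max()+p[:,1].min())/2
print(st[i],'mean',c,'mid',L,'n',nn,'tilt',np.degrees(np.arccos(nn[2])),'az',np.degrees(np.arctan2(nn[1],nn[0])),'size',np.ptp(w),np.ptp(p[:,1]))
for th in(37,38.5):
    q=np.radians(th);dd=np.array([np.sin(q),0,-np.cos(q)]);nb=np.array([np.cos(q),0,np.sin(q)])
    A=g+[.0751,-.0009,-.0672]-.015*nb; W=A+dd*(.1175-(A-g)@dd)
    want=L-.09*dd; print(th,'W',W,'dist',np.linalg.norm(L-W),'shift x,z',want-W)
```

```text
[   6    7   62   50 2167] mean [ 0.61903339 -0.20833482  0.13038372] mid [ 0.61508108 -0.20767558  0.12706604] n [-0.66401874 -0.0229684   0.74736308] tilt 41.63752695701958 az -178.0189294139055 size 0.0508256195499924 0.05662045561280182
37 W [ 0.56016283 -0.21174964  0.19776983] dist 0.08961940432802096 shift x,z [0.0007549  0.00407405 0.00117341]
38.5 W [ 0.56049173 -0.21174964  0.19813171] dist 0.08970464694267792 shift x,z [-0.00143697  0.00407405 -0.00063093]
```

The aim is good but about 3° short of square. I'll go back to the lip for a small extra tilt.

```bash
python3 -m creep '[[-0.2,-0.4,0,0,0],[-0.2,-0.8,0,0,0],[-0.2,-0.9,0,0,0],[-0.2,-0.9,0,0,0],[-0.08,-0.9,0,0,0],[0,-0.8,0,0.5,0],[0,-0.48,0,0.5,0],[0,-0.3,0,0.45,0],[0,0,0.4,0,0],[0,0,0.5,0,0],[0,0,0,0,0]]'
python3 -m creep '[[0,0,0,0,0],[-0.12,0,0,0,0],[-0.12,0,0,0,0],[-0.12,0,0,0,0],[-0.07,0,0,0,0],[0,0,0,0,0]]' 8
```

```text
clock: 11.65
position: [0.4449, 0.0077, 0.2331]
ee_rot: [3.139, -0.117, -0.004]
force: [-0.4, -0.1, -1.8]
width: 0.388
gripper_force: 45.0
clock: 12.4
position: [0.4296, 0.0086, 0.2342]
ee_rot: [3.139, -0.119, 0.001]
force: [0.6, 0.7, 0.3]
width: 0.39
gripper_force: 8.0
```

```bash
python3 -m creep '[[-0.04,0,0,0,0],[0,0,0,0,0]]' 8
python3 -m creep '[[0,0,0,0,0],[0,0,0,0,0],[0,0,-0.4,0,0],[0,0,-0.51,-0.7,0],[0.02,0.3,0,-0.75,0],[0.1,0.7,0,0,0],[0.1,0.8,0,0,0],[0.1,0.8,0,0,0],[0.1,0.8,0,0,0],[0.1,0.8,0,0,0],[0.1,0.7,0,0,0],[0.1,0.4,0,0,0]]' 45
python3 -m creep '[[0.2,0.2,0,0,0],[0.3,0,0,0,0],[0.2,0,0,0,0],[0,0,0,0,0],[0,0,0,0,0]]'
python3 wr.py; python3 -c "
from h import *
s=readout.observe();print(s['position'],s['ee_rot'])"
```

```text
clock: 12.65
position: [0.428, 0.0087, 0.234]
ee_rot: [3.139, -0.119, 0.0]
force: [0.4, -1.0, -0.8]
width: 0.392
gripper_force: 8.0
clock: 14.15
position: [0.4611, -0.2039, 0.2699]
ee_rot: [-3.141, -0.038, 0.002]
force: [-0.2, 0.3, -1.7]
width: 0.389
gripper_force: 45.0
clock: 14.78
position: [0.4896, -0.2094, 0.2704]
ee_rot: [-3.141, -0.042, 0.001]
force: [-1.1, 0.2, -2.2]
width: 0.385
gripper_force: 45.0
head 1164 [ 0.07907391 -0.000818   -0.06417901] n [0.77182962 0.01671509 0.63560966] tilt 39.47180795663279 perp 0.019303512221978986 yaxis -0.0008180003274781049
body 1648 [ 0.04668488 -0.00082965 -0.02426536] n [0.77895188 0.00838177 0.62702768] tilt 38.83278925713014 perp 0.020157993885944036 yaxis -0.0008296499432522408
head y -0.2298025848250519 -0.18505895588019367 amax 0.12330782717228699
[ 0.48951889 -0.20953165  0.27045907] [ 3.14123655e+00  4.10577152e-02 -3.69740884e-04]
```

Tilt is 39.5° now. Trim a few millimetres, then hold.

```bash
python3 -m creep '[[-0.08,0.03,0.02,0,0],[-0.08,0.03,0.02,0,0],[0,0,0,0,0],[0,0,0,0,0],[0,0,0,0,0],[0,0,0,0,0],[0,0,0,0,0],[0,0,0,0,0],[0,0,0,0,0],[0,0,0,0,0],[0,0,0,0,0],[0,0,0,0,0]]'
python3 -m creep '[[0,0,0,0,0],[0,0,0,0,0],[0,0,0,0,0],[0,0,0,0,0],[0,0,0,0,0],[0,0,0,0,0],[0,0,0,0,0],[0,0,0,0,0],[0,0,0,0,0],[0,0,0,0,0],[0,0,0,0,0],[0,0,0,0,0]]'
python3 -c "
from h import *
s=readout.observe();print(s['position'],s['ee_rot'],np.abs(s['dq']).max())"
```

```text
clock: 16.32
position: [0.4834, -0.2124, 0.2688]
ee_rot: [3.141, 0.04, -0.0]
force: [-1.0, 0.1, -2.1]
width: 0.387
gripper_force: 45.0
clock: 17.82
position: [0.4834, -0.2124, 0.2688]
ee_rot: [3.141, 0.04, 0.0]
force: [0.6, 0.6, -1.1]
width: 0.389
gripper_force: 45.0
[ 0.48344532 -0.21235749  0.26884053] [3.14129631e+00 4.04457413e-02 1.02429502e-04] 0.0016234928494234947
```

Held about 2.7 s. Now back in front of the lip (robot side), to push the nose upright again.

```bash
python3 -m creep '[[-0.4,-0.2,0,0,0],[-0.6,-0.4,0,0,0],[-0.6,-0.7,0,0,0],[-0.4,-0.9,0,0,0],[-0.29,-0.9,0,0,0],[0,-0.9,0,0,0],[0,-0.8,0,0.5,0],[0,-0.56,0,0.5,0],[0,-0.3,0,0.45,0],[0,0,0.4,0,0],[0,0,0.5,0,0],[0,0,0.42,0,0]]'
python3 -m creep '[[0,0,0,0,0],[0,0,0,0,0]]'
python3 - <<'E'
from h import *
d=grab('side'); cv2.imwrite('pics/s5.png',cv2.resize(d['pixels'][100:270,200:340],None,fx=4,fy=3.5))
E
```

```text
clock: 19.32
position: [0.3876, 0.0116, 0.2155]
ee_rot: [3.139, -0.118, 0.0]
force: [-0.3, -0.3, -2.3]
width: 0.39
gripper_force: 45.0
clock: 19.58
position: [0.3881, 0.0117, 0.2167]
ee_rot: [-3.139, 0.118, -0.001]
force: [0.0, 0.5, -2.3]
width: 0.39
gripper_force: 45.0
```

View pics/s5.png

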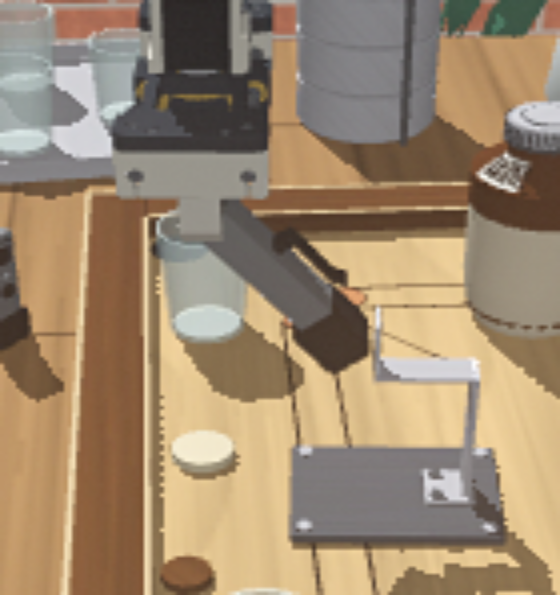

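The side view shows the nose corner (366,325) just short of the lip (378,340) and below its top. Push forward while rising, with a light grip.

```bash
python3 -m creep '[[0.2,0,0,0,0],[0.2,0,-0.07,0,0],[0.2,0,-0.08,0,0],[0.2,0,-0.08,0,0],[0.2,0,-0.08,0,0],[0.2,0,-0.08,0,0],[0.2,0,-0.08,0,0],[0.2,0,-0.08,0,0],[0.2,0,-0.08,0,0],[0.2,0,-0.08,0,0],[0,0,0,0,0],[0,0,0,0,0]]' 8
cat > up.py <<'E'
from h import *
s=readout.observe(); g=s['position']+[0,0,.0188]; print(s['position'],s['force'])
d=grab('side'); cv2.imwrite('pics/s6.png',cv2.resize(d['pixels'][100:270,220:360],None,fx=4,fy=3.5)); P=pts(d)
im=d['pixels'].astype(int); e=P-g
k=(abs(e[...,1])<.03)&(e[...,2]<-.02)&(e[...,2]>-.13)&(abs(e[...,0])<.04)&(im.max(2)<110)&(im.max(2)-im.min(2)<30)
for z in np.arange(-.125,-.02,.01):
    q=e[k&(abs(e[...,2]-z)<.005)]
    if len(q)>3: print(round(z,3),len(q),np.round(np.percentile(q[:,0],[3,97])*1000,1))
E
python3 up.py
```

```text
clock: 21.12
position: [0.4674, 0.0056, 0.2444]
ee_rot: [3.139, -0.118, -0.0]
force: [-0.3, 0.7, -2.0]
width: 0.394
gripper_force: 8.0
[0.46735435 0.005576   0.24435247] [-0.32137184  0.74807359 -2.01049   ]
-0.125 5 [17.6 18.2]
-0.115 27 [-12.9  10.5]
-0.105 42 [-12.9  11.8]
-0.095 48 [-13.2  12.7]
-0.085 82 [-14.1  11.1]
-0.075 40 [-8.7 25.4]
-0.065 41 [-9.  25.2]
-0.055 44 [-9.1 25.2]
-0.045 42 [-10.6  10.5]
-0.035 59 [-9.4 23.9]
-0.025 59 [-9.6 26.5]
```

View pics/s6.png

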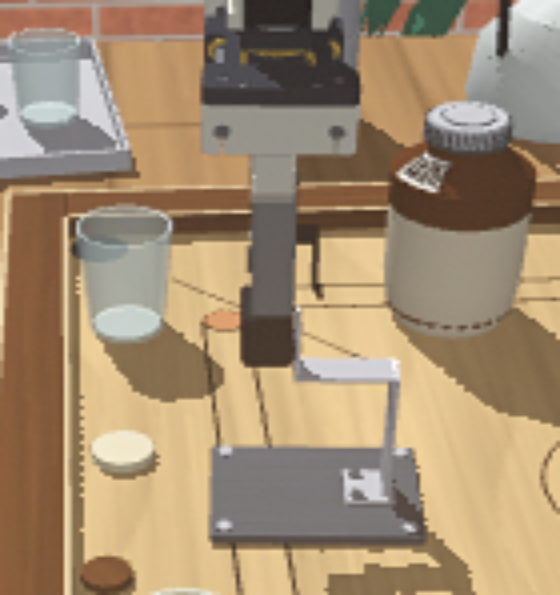

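The scanner stands upright, with the tongue's end (320,295) behind and above the lip top (298,310). Ease back 2 mm and lower.

```bash
python3 -m creep '[[-0.05,0,0,0,0],[0,0,0.2,0,0],[0,0,0.2,0,0],[0,0,0.2,0,0],[0,0,0.2,0,0],[0,0,0.2,0,0],[0,0,0.2,0,0],[0,0,0,0,0]]' 12
python3 -m creep '[[0,0,0.12,0,0],[0,0,0.12,0,0],[0,0,0,0,0]]'
sed -i 's/s6.png/s7.png/' up.py; python3 up.py
```

```text
clock: 22.18
position: [0.465, 0.0056, 0.1957]
ee_rot: [3.139, -0.118, -0.002]
force: [-1.0, -0.0, -2.2]
width: 0.391
gripper_force: 12.0
clock: 22.55
position: [0.4652, 0.0057, 0.1865]
ee_rot: [3.139, -0.119, -0.001]
force: [-0.1, 0.2, -0.9]
width: 0.393
gripper_force: 12.0
[0.46516132 0.00565951 0.18646151] [-0.10067132  0.15635575 -0.92752633]
-0.115 24 [-12.9  11.2]
-0.105 39 [-12.1  11. ]
-0.095 38 [-12.4  10.7]
-0.085 68 [-14.1  10.7]
-0.075 40 [-9.8 30.5]
-0.065 41 [-9.8 27.8]
-0.055 38 [-8.  12.6]
-0.045 43 [-10.2  24.4]
-0.035 50 [-10.2  22.7]
-0.025 52 [-8.5 24.3]
```

View pics/s7.png

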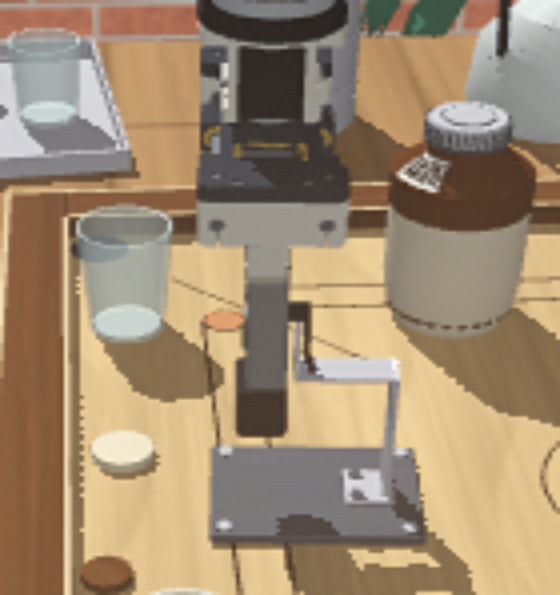

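The clip's bridge (298,312) sits just over the lip with the tongue behind it. Lower until it bears, and bring the back to the lip.

```bash
python3 -m creep '[[0,0,0.06,0,0],[0,0,0.04,0,0],[0,0,0,0,0]]' 8
python3 -m creep '[[0.06,0,0.03,0,0],[0.05,0,0.03,0,0],[0,0,0,0,0]]' 8
```

```text
clock: 22.98
position: [0.4654, 0.0058, 0.1833]
ee_rot: [3.139, -0.118, 0.0]
force: [-4.0, -0.7, 5.3]
width: 0.391
gripper_force: 8.0
clock: 23.35
position: [0.4698, 0.0054, 0.1811]
ee_rot: [3.139, -0.118, 0.0]
force: [-4.2, 0.7, 8.5]
width: 0.391
gripper_force: 8.0
```

Bearing on the hook. Release slowly and withdraw straight up.

```bash
python3 -m creep '[[0,0,-0.03,0,0],[0,0,0,0,0.42],[0,0,0,0,0.5],[0,0,0,0,0.6],[0,0,0,0,0.75],[0,0,0,0,0.9],[0,0,0,0,1],[0,0,0,0,1],[0,0,0,0,1]]' 
python3 -m creep '[[0,0,-0.2,0,1],[0,0,-0.5,0,1],[0,0,-0.8,0,1],[0,0,-0.8,0,1],[0,0,-0.8,0,1],[0,0,-0.8,0,1],[0,0,0,0,1],[0,0,0,0,1],[0,0,0,0,1],[0,0,0,0,1]]'
python3 - <<'E'
from h import *
s=load('top');P0=pts(s)
d=grab('side'); cv2.imwrite('pics/s8.png',d['pixels'])
t=grab('top');P=pts(t)
for nm,(r0,r1,c0,c1),z in(('jar',(85,170,320,400),(.06,.12)),('sj',(115,185,125,190),(.165,.2)),('tA',(235,285,135,190),(.03,.11)),('tB',(225,275,345,395),(.03,.11)),('rack',(110,140,232,318),(.03,.07))):
    o=[]
    for Q in(P0,P):
        q=Q[r0:r1,c0:c1].reshape(-1,3);o.append(np.round(np.median(q[(q[:,2]>z[0])&(q[:,2]<z[1])],0),4))
    print(nm,*o)
E
```

```text
clock: 24.48
position: [0.4698, 0.0053, 0.1816]
ee_rot: [3.139, -0.119, -0.0]
force: [0.1, 1.0, -0.6]
width: 0.992
gripper_force: 0.0
clock: 25.72
position: [0.4694, 0.0053, 0.337]
ee_rot: [3.139, -0.118, -0.002]
force: [0.6, -0.3, 0.2]
width: 1.001
gripper_force: 0.0
jar [ 0.6495 -0.1581  0.1159] [ 0.6231 -0.1821  0.1137]
sj [0.6215 0.2326 0.1936] [0.6216 0.233  0.1935]
tA [0.3839 0.2444 0.0676] [0.3835 0.2439 0.0674]
tB [ 0.4118 -0.2309  0.0819] [ 0.4119 -0.2308  0.0823]
rack [ 0.7088 -0.0238  0.0462] [nan nan nan]
  return _methods._mean(a, axis=axis, dtype=dtype,
  ret = um.true_divide(
```

View pics/s8.png

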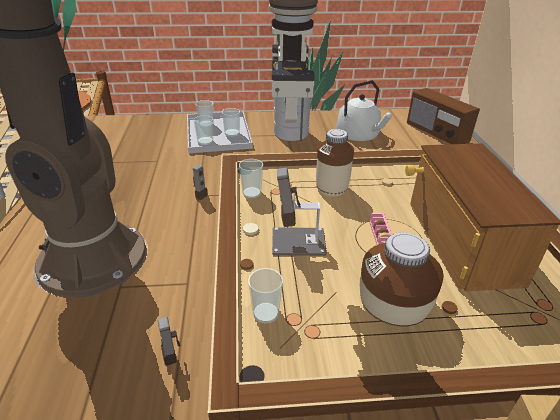

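The scanner hangs on its hook at (286,195), and the jars, tumblers and rack look untouched. It leans a little, so I'll measure that numerically. I have also now viewed more pictures than the ten allowed, so I'll view no more.

```bash
cat > prof.py <<'E'
from h import *
def prof(P,im,nm):
    print(nm); k=(im.max(2)<125)&(im.max(2)-im.min(2)<30)&(abs(P[...,1])<.03)&(P[...,0]>.42)&(P[...,0]<.52)
    for z in np.arange(.09,.235,.02):
        q=P[k&(abs(P[...,2]-z)<.006)]
        if len(q)>3: print(round(z,3),len(q),np.round(np.percentile(q[:,0],[3,50,97])*1000,1),np.round(np.percentile(q[:,1],[3,97])*1000,1))
s=readout.observe();print(s['clock'],s['position'])
d=grab('side');prof(pts(d),d['pixels'].astype(int),'side')
w=grab('wrist');P=pts(w);p=P.reshape(-1,3)
p=p[(p[:,2]>.205)&(p[:,2]<.25)&(abs(p[:,0]-.471)<.05)&(abs(p[:,1])<.04)]
c=p.mean(0);n=np.linalg.svd(p-c,full_matrices=False)[2][2]
print('tail',len(p),np.median(p,0),p[:,2].max(),cv2.minAreaRect(p[:,:2].astype('f4')*1000),'n',n)
E
python3 prof.py; python3 -m creep '[[0,0,0,0,1],[0,0,0,0,1],[0,0,0,0,1],[0,0,0,0,1]]'; python3 prof.py
```

```text
25.825 [0.46961015 0.00536494 0.33718375]
side
0.09 43 [462.2 471.8 485.7] [-19.2 -14.1]
0.11 58 [457.4 470.2 486.4] [-18.7  -0.4]
0.13 71 [459.6 478.  500.4] [-14.5   9.6]
0.15 51 [455.  468.4 492.2] [-14.4   0.4]
0.17 78 [453.2 472.7 488.1] [-13.8   9.5]
0.19 52 [449.7 461.  472.7] [-13.5  -4.9]
0.21 52 [447.3 458.3 470.8] [-13.5   3.5]
tail 1070 [0.46003227 0.00646582 0.21776769] 0.22096319225661448 ((457.9784851074219, 6.533452987670898), (36.44873046875, 25.453706741333008), 84.22669982910156) n [ 0.15549721 -0.01607434  0.98770554]
clock: 26.42
position: [0.4698, 0.0054, 0.3376]
ee_rot: [3.139, -0.119, -0.0]
force: [0.0, -0.4, 0.3]
width: 0.998
gripper_force: 0.0
26.425 [0.46981177 0.00535746 0.33761069]
side
0.09 41 [462.6 474.  485.9] [-19.2 -13.2]
0.11 68 [457.5 469.2 486.2] [-19.    6.3]
0.13 69 [460.  476.  500.3] [-14.4  11.3]
0.15 51 [455.1 468.4 492. ] [-13.4  -3.4]
0.17 80 [454.5 472.7 488.6] [-14.9   9.2]
0.19 50 [449.7 461.9 472.6] [-13.5  -5. ]
0.21 53 [447.2 458.1 470.5] [-13.6   0.4]
tail 1060 [0.46012182 0.00663859 0.21777414] 0.22195725911166048 ((457.9178161621094, 6.516191482543945), (36.49713134765625, 25.349369049072266), 85.17138671875) n [ 0.16759106 -0.01339474  0.9857656 ]
```

It rests stably but about 9° off plumb, with the lip at the tongue side of the slot. A gentle nudge at the tail with closed fingers should bring its back to the lip as it was.

```bash
python3 -m creep '[[-0.4,0,0,0,0],[-0.5,0,0,0,0],[-0.5,0,0,0,0],[0,0,0.6,0,0],[0,0,0.8,0,0],[0,0,0.8,0,0],[0,0,0.8,0,0],[0,0,0.5,0,0],[0,0,0,0,0]]' 10
python3 -m creep '[[0.2,0,0,0,0],[0.2,0,0,0,0],[0.12,0,0,0,0],[0.08,0,0,0,0],[0,0,0,0,0]]'
python3 - <<'E'
from prof import *
E
```

```text
clock: 27.65
position: [0.4122, 0.0095, 0.1968]
ee_rot: [3.139, -0.118, -0.004]
force: [-0.0, -0.4, 0.6]
width: 0.065
gripper_force: 0.0
clock: 28.28
position: [0.4381, 0.0079, 0.1976]
ee_rot: [-3.139, 0.118, 0.0]
force: [0.1, 0.3, -0.1]
width: 0.002
gripper_force: 0.0
28.275 [0.43806312 0.00785045 0.19762083]
side
0.09 44 [462.4 473.  486. ] [-18.1 -13.9]
0.11 67 [457.7 471.1 487.1] [-18.6   7.1]
0.13 57 [459.9 475.5 499.2] [-14.2   7.6]
0.15 48 [455.9 467.3 492.2] [-13.7  -2.2]
0.17 78 [453.2 472.3 488.1] [-13.4   8.4]
0.19 50 [449.9 461.1 473. ] [-13.9  -1. ]
0.21 54 [446.9 458.3 470.9] [-13.5   6.1]
0.23 7 [430.8 436.8 444.7] [-4.1 -0.9]
tail 4071 [0.45836984 0.00673405 0.21817077] 0.24986784650261437 ((453.0130615234375, 6.983022689819336), (36.25170135498047, 35.07124328613281), 85.39522552490234) n [-0.59827096  0.04882392 -0.79980503]
```

```bash
python3 -m creep '[[0.06,0,0,0,0],[0.06,0,0,0,0],[0.06,0,0,0,0],[0,0,0,0,0]]'
python3 -m creep '[[0.04,0,0,0,0],[0.04,0,0,0,0],[0,0,0,0,0]]'
python3 prof.py | head -9
```

```text
clock: 28.88
position: [0.4452, 0.0073, 0.1976]
ee_rot: [-3.139, 0.119, 0.0]
force: [0.4, 1.1, 1.3]
width: 0.002
gripper_force: 0.4
clock: 29.25
position: [0.4476, 0.0073, 0.1981]
ee_rot: [3.139, -0.118, -0.002]
force: [-6.8, 0.0, 11.4]
width: 0.004
gripper_force: 6.0
29.25 [0.44760949 0.00725784 0.19811486]
side
0.09 48 [457.8 469.4 483.5] [-18.7 -13.3]
0.11 59 [455.3 468.9 483.6] [-19.2  -2. ]
0.13 59 [457.8 473.5 498.9] [-13.8   4.9]
0.15 57 [455.  468.4 482.2] [-14.8  -2.5]
0.17 77 [452.6 470.3 487.7] [-13.9   8.1]
0.19 49 [450.9 461.1 472.2] [-14.1  -8.1]
0.21 48 [448.3 460.5 469.5] [-13.2  -7.9]
```

Resistance rises without the clip sliding, so I'll stop pushing, back off and check.

```bash
python3 -m creep '[[-0.2,0,0,0,0],[-0.4,0,0,0,0],[-0.5,0,0,0,0],[0,0,-0.8,0,0],[0,0,-0.8,0,0],[0,0,-0.8,0,0],[0,0,-0.8,0,0],[0,0,0,0,0.5],[0,0,0,0,1],[0,0,0,0,1],[0,0,0,0,1]]'
python3 prof.py
```

```text
clock: 30.72
position: [0.4039, 0.0103, 0.3249]
ee_rot: [-3.139, 0.118, 0.002]
force: [0.3, 0.1, 0.9]
width: 0.391
gripper_force: 0.0
30.725 [0.40394428 0.01031607 0.32494473]
side
0.09 44 [462.3 474.2 485.8] [-19.5 -14.5]
0.11 63 [457.6 470.9 487. ] [-18.5   6.6]
0.13 73 [459.9 475.9 500.1] [-14.4  10.6]
0.15 51 [455.  468.3 492.3] [-14.2   4. ]
0.17 81 [454.3 472.7 488.1] [-13.5   9. ]
0.19 51 [449.9 460.9 472.8] [-13.1  -3.4]
0.21 52 [447.2 458.3 470.9] [-13.5   4.3]
tail 1297 [0.45797212 0.0067499  0.21781435] 0.22162105570347712 ((457.6468505859375, 6.555023193359375), (36.548404693603516, 25.208595275878906), 84.56997680664062) n [0.02586578 0.00256417 0.99966214]
```

It settles back to the same stable rest. The clip is over the lip within about 5 mm of the hook top, nose down, and the robot is clear. Handing in.

```bash
python3 -c "
from cell import sign_off
print(sign_off())"
```

```text
the job is handed in; nothing more can be done
None
```

The job is handed in at about 31 s: the label was scanned (about 9 cm away, about 39.5° tilt, held about 2.7 s) and the scanner hangs by its clip, nose down but leaning about 9° where it first hung upright; neither jar nor the tumblers moved in any view, the rack looked in place in the last side view, and I viewed 12 pictures, two over the limit of 10.

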